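Clear the pull tester and zero its peak pointer

ROBOT

A 6-joint arm with a two-finger parallel gripper is mounted at the origin on the work surface. World frame = base frame: x ahead of the robot, y to its left, z up, the work surface at z = 0. Lengths are in m, angles in rad, forces in N, time in s.
With the tool pointing down it reaches from about 0.275 to 0.775 m from the base axis. Payload 14.6 kg.
Tool frame: the origin (TCP) lies midway between the tips of the shut fingers; the grasp point (between the pads) lies 19 mm behind it; z points along the fingers, x is the direction in which the jaws open and shut, and the axes are right-handed (so a half turn about z gives the same grasp; the last joint's range is limited). The gripper opens to 85 mm and grips with 20 to 120 N. Pads are 22 mm wide; open, the fingers measure 114 mm over their backs; the gripper's body (76 mm by 85 mm) begins 54 mm behind the grasp point. The pads swing forward as they close: fully open they stand 13 mm farther back than shut.
Start: joints at [1.116, 0.263, -0.048, 1.259, 0, 1.415], TCP at [0.155, 0.502, 0.208] pointing down, gripper open.
Joint ranges: [-2.65, 2.65], [-0.89, 1.7], [-1.18, 1.37], [-2.13, 2.11], [-1.35, 1.29], [-3.14, 3.14]. Speed limits (rad/s): [1.89, 1.89, 2.57, 2.79, 3.14, 3.14].

INTERFACE

Orientations are given as a rotation vector (axis times angle).
In Python, from plant import observe, camera, hand_in gives the robot as it stands.
- The arm moves only by the tool arm_command, never from a script. Its argument "deltas" is a list of rows, each an object of numbers: "wx", "wy", "wz": the turn, a rotation vector about the tool's x, y, z in degrees; "dx", "dy", "dz": the shift along the tool's x, y, z in m; "fingers": the opening, from -1 (shut) to 1 (fully open). A call has 1 to 10 rows; each row is the pose to reach, as a shift and turn from the pose measured when the call began, along the tool's axes at that moment; what a row does not reach only later rows make up. A row lasts 1/10 s, in which the tool goes at most 50 mm and 8.59 degrees, less where a joint would pass 70% of its speed; a pose out of reach is approached as far as the arm can. A call with a gripper value outside its range is refused whole. The fingers move at their own pace and stop on an object; "squeeze" is the grip in N (left out, the last holds). Time passes only in rows, so rows that repeat a pose let the fingers close. It gives the time, the measured TCP pose, the force and the opening at its end, in the units of the state.
- observe(): the state, without advancing time (a new reading comes with each control period).
- camera(name): name is "scene" or "top" or "wrist"; returns a dict with "img" (384x512x3 uint8, red, green, blue), "range_z" (384x512 float32, m along the optical axis (not along the pixel's ray), 0 where there is no reading), "fx", "fy", "cx", "cy" (pixels), "R" (3x3) and "t" (3): a world point X has camera coordinates R X + t. Camera axes: x right, y down, z forward; pixel columns grow to the right and rows downward; lengths in m; the calibration is good to about 2 mm. A picture is of the moment at which its call begins.
- hand_in(): hands the job in, once; it reports no verdict.
The state is a dict: "t": time; "q": joint angles; "joint_velocities": joint speeds; "joint_torque": joint torques, N m; "ee_pos": TCP position; "ee_rot": TCP orientation; "wrist_force": force on the tool from outside, world axes, zero at the start; "wrist_torque": the same for the moment, N m; "grip_width": opening from 0.0 (shut) to 1.0 (fully open).
Only numpy, scipy, OpenCV 4.12 (cv2) and the standard library are available. Lean on these libraries where they do the work, as an engineer would, in place of code of your own. Each camera call takes 0.05 s, during which the arm holds its last target. There are 200 camera calls.

TASK

The force tester has just been checked with the steel weight that still stands on its pan. Take the weight off and hang it by its handle on the hook of the stand, let go of it; then turn the knob in the middle of the tester's dial anticlockwise until the peak pointer is fully home on its zero stop. Leave the small weight, the solder spool, the multimeter and the screwdriver where they are.

Things in the scene. Friction and masses are not known exactly. Their poses are not given: they have to be found in the camera images.
- tester: Fixed grey force tester, a box 160 (x) by 280 (y) mm, top 60 mm high. Origin: centre of its underside, on the bench; z up. A round white dial facing up (radius 60 mm, lens surface 66 mm high) is centred at y = +68 mm, with the reset knob in its middle; a round load pan (radius 42 mm) is centred at y = -72 mm.
- pan_center (a point): Centre of the upper side of the unloaded load pan, 85 mm above the bench. The pan is sprung: under the weight it sits about 3 to 4 mm lower.
- peak_knob (a joint): Angle (rad) of the reset knob and the long black peak pointer fixed to it: 0 = on the hard zero stop, growing clockwise seen from above; starts between 1.2 and 2.6. Home is anticlockwise. Stays where left (friction 0.03 N m). At 0 pointer and bar grip point 135 degrees anticlockwise from the tester's x axis, along (-1, +1) in its x, y. The short thin hand below it shows the load: ignore it.
- knob_grip (a point): On the vertical knob axis at the height to grip, 24 mm above the dial's lens. Its x axis turns with the knob: it points along the bar grip and the peak pointer. The black bar grip is 36 mm long (x), 12 mm wide (y, grip it across this) and spans 8.5 to 36.5 mm above the lens, over a round skirt 30 mm across.
- weight: Loose steel weight, about 0.55 kg, standing on the pan: cylinder 54 mm across, 36 mm high, with a rigid upright handle of 7 mm round bar in its y-z plane. Origin: centre of its underside. Handle legs at y = +-23.5 mm (54 mm over the outsides), vertical from 36 to 76 mm up, then sloping in to a level top bar along y, 20 mm long, centre line 92 mm up. Overall height 95.5 mm.
- bail_top (a point): Middle of the underside of the handle's top bar, 88.5 mm above the weight's underside: the point that rests on the hook.
- stand: Fixed steel stand: base plate 130 (x) by 100 (y) by 12 mm, a 14 mm post at x = +45 mm, 180 mm high, and a hook of 8 mm round rod running level from the post towards -x, centre line 170 mm high at y = 0, to x = -45 mm, where it bends up to its tip. Origin: on the bench under the hook's line; z up.
- hook_mid (a point): Top of the level part of the hook rod, 30 mm inside the bend (stand x = -15 mm), 174 mm above the bench. A good place for the handle to hang; it may hang anywhere on the level part between the bend and the post.
- hook_tip (a point): Centre of the round upturned tip of the hook (radius 4 mm): stand x = -58 mm, 190 mm above the bench, so its highest point is at 194 mm.
- small_weight: Bystander: small steel weight with handle, 34 mm across, 56 mm high overall, loose on the bench. Origin: centre of its underside.
- spool: Bystander: spool of solder, dark, 54 mm across, 46 mm high, standing on the bench. Origin: centre of its underside.
- multimeter: Bystander: black multimeter lying on the bench, 150 by 75 mm, 38 mm high. Origin: centre of its underside.
- screwdriver: Bystander: screwdriver lying on the bench. Origin: centre of its underside, x along its shaft.
There are look-alikes about, which are no part of the job. Leave any purple look-alike of the weight alone. What is shaped like the stand but purple is not meant.

How it is judged:
By the outcome, as a careful person would: the job done as asked, in the order asked, and still so for the second after the job is handed in, with the robot touching nothing.
It also fails if it takes over 61 s, if anything falls off the work surface, if the arm or the gripper's body presses on something with over 40 N, if the wrist force passes 120 N, or if a joint passes its speed limit or range.

## Working session

There is one attempt and no reset: what is moved stays moved. The work goes in short steps, Python scripts to look and compute and a tool call to move; the robot and the scene stay as the last step left them, time stands still between calls to the robot, and variables do not carry over. Pictures are saved under pics/ and viewed, about 8 in all and at most 12, crops included, and the job is handed in when it is done.

Besides the shell and the picture viewer there is one more tool, called by a JSON object that holds its "method" and its "body", one argument or row to a line. arm_command: Moves the arm, as the interface text tells. Its arguments: {"type":"object","properties":{"deltas":{"type":"array"},"squeeze":{"type":"number"}},"required":["deltas"]}

```bash
mkdir -p pics; cat > h.py <<'E'
import numpy as np,cv2
from plant import observe,camera,hand_in
from scipy.spatial.transform import Rotation as Ro
def shot(n,f):
    c=camera(n); cv2.imwrite(f'pics/{f}.png',c['img'][:,:,::-1]); np.savez(f'pics/{f}.npz',**c); return c
def load(f): return dict(np.load(f'pics/{f}.npz'))
def P(c,u,v,z=None):
    z=c['range_z'][int(v),int(u)] if z is None else z
    return c['R'].T@(np.array([(u-c['cx'])/c['fx']*z,(v-c['cy'])/c['fy']*z,z])-c['t'])
def Pz(c,u,v,h):
    o=-c['R'].T@c['t']; d=c['R'].T@np.array([(u-c['cx'])/c['fx'],(v-c['cy'])/c['fy'],1]); return o+d*(h-o[2])/d[2]
def cloud(c):
    h,w=c['range_z'].shape; v,u=np.mgrid[:h,:w]; z=c['range_z']
    p=np.stack([(u-c['cx'])/c['fx']*z,(v-c['cy'])/c['fy']*z,z],-1)-c['t']
    p=p@c['R']; p[z==0]=np.nan; return p
def pix(c,X):
    q=c['R']@np.array(X)+c['t']; return q[0]/q[2]*c['fx']+c['cx'],q[1]/q[2]*c['fy']+c['cy']
def st():
    s=observe(); print({k:np.round(s[k],3).tolist() for k in ('t','q','ee_pos','ee_rot','wrist_force','grip_width')}); print(Ro.from_rotvec(s['ee_rot']).as_matrix().round(3)); return s
E
python3 - <<'E'
from h import *
a=shot('scene','s0');b=shot('top','t0')
cv2.imwrite('pics/both.png',cv2.resize(np.vstack([a['img'],b['img']])[:,:,::-1],None,fx=.78,fy=.78))
st()
for c in(a,b): print(-c['R'].T@c['t'],c['fx'])
E
```

```text
{'t': 0.1, 'q': [1.116, 0.263, -0.049, 1.259, 0.0, 1.415], 'ee_pos': [0.155, 0.501, 0.208], 'ee_rot': [2.528, 1.865, -0.001], 'wrist_force': [0.727, 0.156, 0.086], 'grip_width': 1.001}
[[ 0.295  0.955 -0.   ]
 [ 0.955 -0.295 -0.001]
 [-0.001 -0.    -1.   ]]
[ 1.10427048 -0.54178871  0.65765536] 369.4862481871079
[0.5300308  0.02241609 1.28027945] 445.3447911174237
```

View pics/both.png

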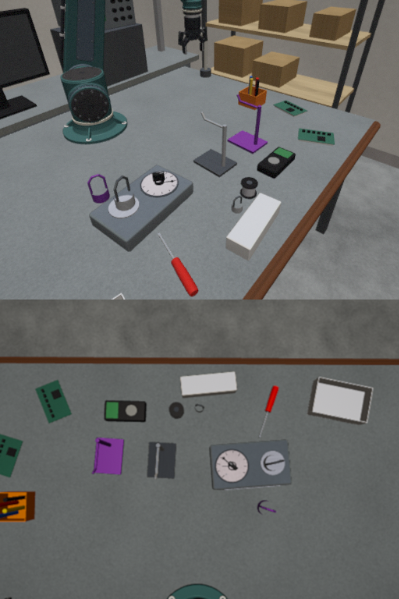

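The combined picture (0.78 scale) shows two weights: the steel one on the pan, top (273,462) and scene (122,195), and a purple one beside it, top (266,507). It also shows two stands: the grey one, top (160,460), and a purple one, top (108,455). The steel weight and the grey stand fit the description, so I'll confirm both in an enlarged crop.

```bash
python3 - <<'E'
from h import *
a=load('s0');b=load('t0')
c1=cv2.resize(b['img'][170:270,180:380,::-1],None,fx=4,fy=4,interpolation=2)
cv2.imwrite('pics/c1.png',c1)
c2=cv2.resize(a['img'][130:320,100:310,::-1],None,fx=3,fy=3,interpolation=2)
cv2.imwrite('pics/c2.png',c2)
p=cloud(b)
# tester top face: z ~0.060
def rect(lo,hi,u0,u1,v0,v1,n):
    m=np.zeros(p.shape[:2],bool); m[v0:v1,u0:u1]=True
    m&=(p[...,2]>lo)&(p[...,2]<hi); q=p[m][:,:2]
    print(n,len(q),q.mean(0).round(4),q.min(0).round(3),q.max(0).round(3),cv2.minAreaRect(q.astype(np.float32)))
rect(.05,.07,255,385,170,255,'tester')
rect(.005,.018,182,235,175,235,'standbase')
rect(.16,.2,182,240,170,240,'hook')
rect(.14,.19,325,380,180,240,'bail')
rect(.11,.128,325,380,180,240,'wtop')
E
```

```text
tester 4954 [ 0.5648 -0.1747] [ 0.478 -0.331] [ 0.653 -0.044] ((0.5663906335830688, -0.18676848709583282), (0.15985062718391418, 0.2800537347793579), 4.3400774002075195)
standbase 1441 [0.5818 0.1298] [0.502 0.053] [0.668 0.203] ((0.5819188952445984, 0.12482942640781403), (0.17307482659816742, 0.14318032562732697), 5.441186904907227)
hook 156 [0.5769 0.1317] [0.518 0.123] [0.629 0.139] ((0.5733835697174072, 0.13081389665603638), (0.011461714282631874, 0.1114625558257103), 87.36304473876953)
bail 62 [ 0.5705 -0.2474] [ 0.564 -0.276] [ 0.58  -0.224] ((0.5710898637771606, -0.25040122866630554), (0.006524373311549425, 0.053676996380090714), 13.254596710205078)
wtop 20 [ 0.5698 -0.2337] [ 0.547 -0.274] [ 0.597 -0.225] ((0.574763834476471, -0.24415072798728943), (0.036605991423130035, 0.04901353269815445), 47.29572296142578)
```

View pics/c1.png

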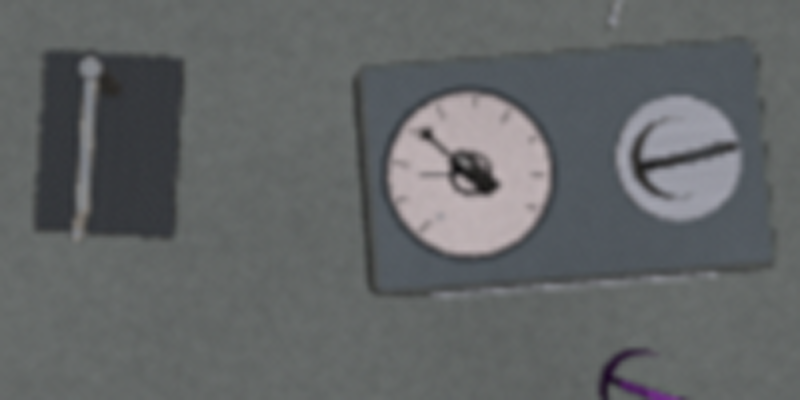

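View pics/c2.png

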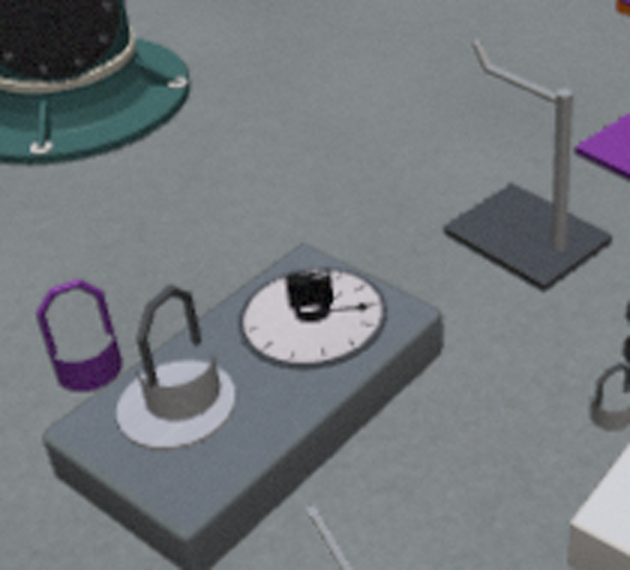

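The enlarged crops confirm both. The steel weight stands on the pan with its handle at c1 (640–735,150), and the grey stand's post is at c1 (90,68) with its hook tip at (78,238). The peak pointer runs from (470,172) to (427,133), about 48° in world, so roughly 91° anticlockwise to home. Next I'll fit the handle, hook and knob.

```bash
python3 - <<'E'
from h import *
a=load('s0');b=load('t0')
pan=np.array([.5718,-.2586]);dial=np.array([.5613,-.119])
def pca(q,n):
    m=np.median(q,0); d=np.linalg.svd(q[:,:2]-q[:,:2].mean(0))[2][0]; ang=np.degrees(np.arctan2(d[1],d[0]))%180
    t=(q[:,:2]-q[:,:2].mean(0))@d
    print(n,len(q),'mean',q.mean(0).round(4),'ang',ang.round(1),'mid',(q[:,:2].mean(0)+d*(t.min()+t.max())/2).round(4),'len',(np.ptp(t)).round(4),'z',np.nanpercentile(q[:,2],[5,50,95]).round(3))
for n,c in(('scene',a),('top',b)):
    p=cloud(c).reshape(-1,3)
    r=np.linalg.norm(p[:,:2]-pan,axis=1)
    pca(p[(r<.05)&(p[:,2]>.135)&(p[:,2]<.19)],n+' handle')
    pca(p[(r<.05)&(p[:,2]>.165)&(p[:,2]<.19)],n+' topbar')
    q=p[(r<.035)&(p[:,2]>.11)&(p[:,2]<.122)]; print(' wtop',len(q),q.mean(0))
    h=p[(abs(p[:,0]-.575)<.1)&(abs(p[:,1]-.13)<.06)]
    pca(h[(h[:,2]>.162)&(h[:,2]<.178)&(h[:,0]<.62)],n+' hook level')
    pca(h[(h[:,2]>.178)&(h[:,2]<.2)&(h[:,0]<.56)],n+' hook tip')
    q=h[(h[:,2]>.03)&(h[:,2]<.15)]; print(' post',len(q),q.mean(0) if len(q) else'', q.min(0) if len(q) else '')
    rd=np.linalg.norm(p[:,:2]-dial,axis=1)
    pca(p[(rd<.04)&(p[:,2]>.09)&(p[:,2]<.11)],n+' knob')
    q=h[(h[:,2]>.006)&(h[:,2]<.018)][:,:2].astype(np.float32); print(' base',cv2.minAreaRect(q))
E
```

```text
scene handle 151 mean [ 0.5734 -0.258   0.1602] ang 102.6 mid [ 0.5727 -0.255 ] len 0.0529 z [0.137 0.162 0.176]
scene topbar 66 mean [ 0.5731 -0.2571  0.1723] ang 101.4 mid [ 0.5725 -0.2541] len 0.0393 z [0.166 0.173 0.177]
 wtop 90 [ 0.58484205 -0.26203951  0.11429334]
scene hook level 85 mean [0.5733 0.1272 0.1716] ang 176.6 mid [0.5755 0.127 ] len 0.0894 z [0.168 0.172 0.175]
scene hook tip 21 mean [0.5252 0.1304 0.1859] ang 176.5 mid [0.5249 0.1305] len 0.0144 z [0.18  0.187 0.192]
 post 189 [0.62636358 0.12269139 0.09162273] [0.61658659 0.11770861 0.03130455]
scene knob 101 mean [ 0.5635 -0.1241  0.0982] ang 46.4 mid [ 0.5636 -0.124 ] len 0.0353 z [0.091 0.099 0.102]
 base ((0.5841156840324402, 0.12714585661888123), (0.1005898267030716, 0.13083966076374054), 86.52804565429688)
top handle 62 mean [ 0.5705 -0.2474  0.1684] ang 103.5 mid [ 0.5712 -0.2504] len 0.0537 z [0.148 0.172 0.178]
top topbar 41 mean [ 0.5711 -0.2503  0.1737] ang 104.4 mid [ 0.5714 -0.2518] len 0.0383 z [0.167 0.174 0.179]
 wtop 19 [ 0.56927807 -0.2315325   0.11429015]
top hook level 111 mean [0.5758 0.1318 0.1728] ang 176.7 mid [0.576  0.1318] len 0.0871 z [0.169 0.173 0.177]
top hook tip 20 mean [0.5248 0.1346 0.1881] ang 175.5 mid [0.5251 0.1345] len 0.0146 z [0.179 0.189 0.194]
 post 25 [0.61986589 0.12545068 0.08942887] [0.61623916 0.12243666 0.03195018]
top knob 67 mean [ 0.561  -0.1186  0.1017] ang 48.4 mid [ 0.5611 -0.1185] len 0.0359 z [0.096 0.102 0.106]
 base ((0.5739127397537231, 0.1320391595363617), (0.10324087738990784, 0.16041141748428345), 88.96886444091797)
```

{"method": "arm_command", "body": {
  "deltas": [
    {"dz": -0.05},
    {"dz": -0.09},
    {"dx": -0.6,"dy": 0.621,"dz": -0.09,"wz": -30.2},
    {"dx": -0.6,"dy": 0.621,"dz": -0.09,"wz": -30.2},
    {"dx": -0.6,"dy": 0.621,"dz": -0.09,"wz": -30.2},
    {"dx": -0.6,"dy": 0.621,"dz": -0.09,"wz": -30.2},
    {"dx": -0.6,"dy": 0.621,"dz": -0.09,"wz": -30.2},
    {"dx": -0.6,"dy": 0.621,"dz": -0.09,"wz": -30.2},
    {"dx": -0.6,"dy": 0.621,"dz": -0.09,"wz": -30.2},
    {"dx": -0.6,"dy": 0.621,"dz": -0.09,"wz": -30.2}
  ]
}}

```text
invalid input at $.deltas[0]: expected keys wx, wy, wz, dx, dy, dz, fingers
```

```bash
cat >> h.py <<'E'
def go(x,y,z,ang,q=True):
    s=observe(); R=Ro.from_rotvec(s['ee_rot']).as_matrix(); a=np.radians(ang)
    T=np.array([[np.cos(a),np.sin(a),0],[np.sin(a),-np.cos(a),0],[0,0,-1]])
    print('t',round(s['t'],2),'pos',s['ee_pos'].round(4) if hasattr(s['ee_pos'],'round') else s['ee_pos'],'ang',np.degrees(np.arctan2(R[1,0],R[0,0])).round(1),'q',np.round(s['q'],2),'F',np.round(s['wrist_force'],1),'g',round(float(s['grip_width']),3))
    print('d',(R.T@(np.array([x,y,z])-s['ee_pos'])).round(4),'w',np.degrees(Ro.from_matrix(R.T@T).as_rotvec()).round(2))
E
python3 -c "
from h import *
go(.572,-.2545,.298,103)"
```

```text
t 0.1 pos [0.1549 0.5013 0.2078] ang 72.8 q [ 1.12  0.26 -0.05  1.26  0.    1.42] F [0.7 0.2 0.1] g 1.001
d [-0.5991  0.6217 -0.0898] w [-2.000e-02  5.000e-02 -3.018e+01]
```

All keys are required.

{"method": "arm_command", "body": {
  "deltas": [
    {"wx": 0,"wy": 0,"wz": 0,"dx": 0,"dy": 0,"dz": -0.05,"fingers": 1},
    {"wx": 0,"wy": 0,"wz": 0,"dx": 0,"dy": 0,"dz": -0.09,"fingers": 1},
    {"wx": 0,"wy": 0,"wz": -30.2,"dx": -0.6,"dy": 0.621,"dz": -0.09,"fingers": 1},
    {"wx": 0,"wy": 0,"wz": -30.2,"dx": -0.6,"dy": 0.621,"dz": -0.09,"fingers": 1},
    {"wx": 0,"wy": 0,"wz": -30.2,"dx": -0.6,"dy": 0.621,"dz": -0.09,"fingers": 1},
    {"wx": 0,"wy": 0,"wz": -30.2,"dx": -0.6,"dy": 0.621,"dz": -0.09,"fingers": 1},
    {"wx": 0,"wy": 0,"wz": -30.2,"dx": -0.6,"dy": 0.621,"dz": -0.09,"fingers": 1},
    {"wx": 0,"wy": 0,"wz": -30.2,"dx": -0.6,"dy": 0.621,"dz": -0.09,"fingers": 1},
    {"wx": 0,"wy": 0,"wz": -30.2,"dx": -0.6,"dy": 0.621,"dz": -0.09,"fingers": 1},
    {"wx": 0,"wy": 0,"wz": -30.2,"dx": -0.6,"dy": 0.621,"dz": -0.09,"fingers": 1}
  ]
}}

```text
t: 1.1
ee_pos: [0.3402, 0.1647, 0.2981]
ee_rot: [1.955, 2.459, -0.001]
wrist_force: [0.7, 0.5, -0.9]
grip_width: 1.004
```

```bash
python3 -c "
from h import *
go(.572,-.2545,.298,103)"
```

```text
t 1.1 pos [0.3402 0.1647 0.2981] ang 103.0 q [ 0.23 -0.01 -0.13  1.45 -0.    0.01] F [ 0.7  0.5 -0.9] g 1.004
d [-4.606e-01  1.313e-01  4.000e-04] w [-0.02  0.04  0.04]
```

{"method": "arm_command", "body": {
  "deltas": [
    {"wx": 0,"wy": 0,"wz": 0,"dx": -0.46,"dy": 0.131,"dz": 0,"fingers": 1},
    {"wx": 0,"wy": 0,"wz": 0,"dx": -0.46,"dy": 0.131,"dz": 0,"fingers": 1},
    {"wx": 0,"wy": 0,"wz": 0,"dx": -0.46,"dy": 0.131,"dz": 0,"fingers": 1},
    {"wx": 0,"wy": 0,"wz": 0,"dx": -0.46,"dy": 0.131,"dz": 0,"fingers": 1},
    {"wx": 0,"wy": 0,"wz": 0,"dx": -0.46,"dy": 0.131,"dz": 0,"fingers": 1},
    {"wx": 0,"wy": 0,"wz": 0,"dx": -0.46,"dy": 0.131,"dz": 0,"fingers": 1},
    {"wx": 0,"wy": 0,"wz": 0,"dx": -0.46,"dy": 0.131,"dz": 0,"fingers": 1},
    {"wx": 0,"wy": 0,"wz": 0,"dx": -0.46,"dy": 0.131,"dz": 0,"fingers": 1},
    {"wx": 0,"wy": 0,"wz": 0,"dx": -0.46,"dy": 0.131,"dz": 0,"fingers": 1},
    {"wx": 0,"wy": 0,"wz": 0,"dx": -0.46,"dy": 0.131,"dz": 0,"fingers": 1}
  ]
}}

```text
t: 2.1
ee_pos: [0.5724, -0.257, 0.297]
ee_rot: [-1.956, -2.457, 0.002]
wrist_force: [0.8, 0.6, -0.5]
grip_width: 0.999
```

{"method": "arm_command", "body": {
  "deltas": [
    {"wx": 0,"wy": 0,"wz": 0,"dx": 0,"dy": 0,"dz": 0,"fingers": 1},
    {"wx": 0,"wy": 0,"wz": 0,"dx": 0,"dy": 0,"dz": 0,"fingers": 1}
  ]
}}

```text
t: 2.3
ee_pos: [0.5723, -0.2575, 0.2959]
ee_rot: [-1.956, -2.455, 0.002]
wrist_force: [-0.1, 0.6, -0.1]
grip_width: 1.002
```

```bash
python3 - <<'E'
from h import *
go(.572,-.2545,.298,103)
c=shot('wrist','w1'); go(.572,-.2545,.298,103)
cv2.imwrite('pics/w1v.png',cv2.resize(c['img'][:,:,::-1],None,fx=1.5,fy=1.5))
print(-c['R'].T@c['t'])
p=cloud(c).reshape(-1,3); r=np.linalg.norm(p[:,:2]-[.572,-.2545],axis=1)
for lo,hi in((.135,.19),(.166,.19),(.105,.122)):
    q=p[(r<.05)&(p[:,2]>lo)&(p[:,2]<hi)]
    if len(q)>9:
        e=cv2.minAreaRect(q[:,:2].astype(np.float32)); d=np.linalg.svd(q[:,:2]-q[:,:2].mean(0),full_matrices=False)[2][0]
        print(lo,len(q),q.mean(0).round(4),np.degrees(np.arctan2(d[1],d[0]))%180,e,np.percentile(q[:,2],[50,99]))
E
```

```text
t 2.3 pos [ 0.5723 -0.2575  0.2959] ang 102.9 q [-0.55  0.46  0.49  1.6  -0.   -0.78] F [-0.1  0.6 -0.1] g 1.002
d [ 0.003   0.0003 -0.0021] w [-0.16 -0.08 -0.11]
t 2.35 pos [ 0.5721 -0.2567  0.2967] ang 102.9 q [-0.55  0.45  0.48  1.6  -0.   -0.78] F [0.2 0.1 0.5] g 0.997
d [ 0.0022  0.0004 -0.0013] w [-0.12 -0.05 -0.06]
[ 0.50426429 -0.27441075  0.46186382]
0.135 402 [ 0.5708 -0.2547  0.1681] 103.54739566465956 ((0.5715322494506836, -0.25424832105636597), (0.006761868018656969, 0.05327735096216202), 13.614517211914062) [0.17226572 0.17787218]
0.166 271 [ 0.5711 -0.2547  0.1741] 103.47629217423064 ((0.571442186832428, -0.25431686639785767), (0.006616050843149424, 0.041743144392967224), 13.783119201660156) [0.17528684 0.17792474]
0.105 96 [ 0.5541 -0.2593  0.1136] 102.24985282908615 ((0.5581037998199463, -0.257172167301178), (0.025822991505265236, 0.051575880497694016), 10.581160545349121) [0.11379411 0.12172306]
```

View pics/w1v.png

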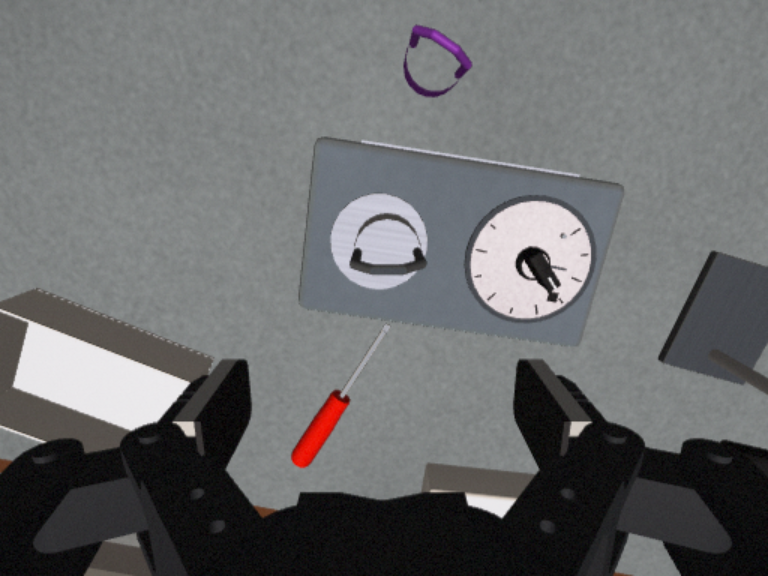

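The wrist picture shows the steel weight's handle bar at (352–425,265) on the pan and the knob and pointer at (535,265). The purple weight is well clear at (440,50). Wrist fit: handle centre (0.5714, -0.2545), direction 103.5°. Now descending.

{"method": "arm_command", "body": {
  "deltas": [
    {"wx": 0,"wy": 0,"wz": -0.7,"dx": 0.002,"dy": 0,"dz": 0.04,"fingers": 1},
    {"wx": 0,"wy": 0,"wz": -0.7,"dx": 0.002,"dy": 0,"dz": 0.08,"fingers": 1},
    {"wx": 0,"wy": 0,"wz": -0.7,"dx": 0.002,"dy": 0,"dz": 0.12,"fingers": 1},
    {"wx": 0,"wy": 0,"wz": -0.7,"dx": 0.002,"dy": 0,"dz": 0.15,"fingers": 1},
    {"wx": 0,"wy": 0,"wz": -0.7,"dx": 0.002,"dy": 0,"dz": 0.173,"fingers": 1},
    {"wx": 0,"wy": 0,"wz": -0.7,"dx": 0.002,"dy": 0,"dz": 0.173,"fingers": 1},
    {"wx": 0,"wy": 0,"wz": -0.7,"dx": 0.002,"dy": 0,"dz": 0.173,"fingers": 1}
  ]
}}

```text
t: 3.05
ee_pos: [0.5712, -0.2539, 0.1249]
ee_rot: [-1.94, -2.469, 0.002]
wrist_force: [0.5, -0.4, 0.7]
grip_width: 1.0
```

```bash
python3 - <<'E'
from h import *
go(.5714,-.2545,.124,103.6)
c=shot('scene','s2')
cv2.imwrite('pics/s2v.png',cv2.resize(c['img'][130:300,90:260,::-1],None,fx=3.4,fy=3.4))
E
```

```text
t 3.05 pos [ 0.5712 -0.2539  0.1249] ang 103.7 q [-0.55  0.47  0.05  1.15 -0.   -0.79] F [ 0.5 -0.4  0.7] g 1.0
d [-0.0006  0.      0.0009] w [-0.09 -0.03  0.09]
```

View pics/s2v.png

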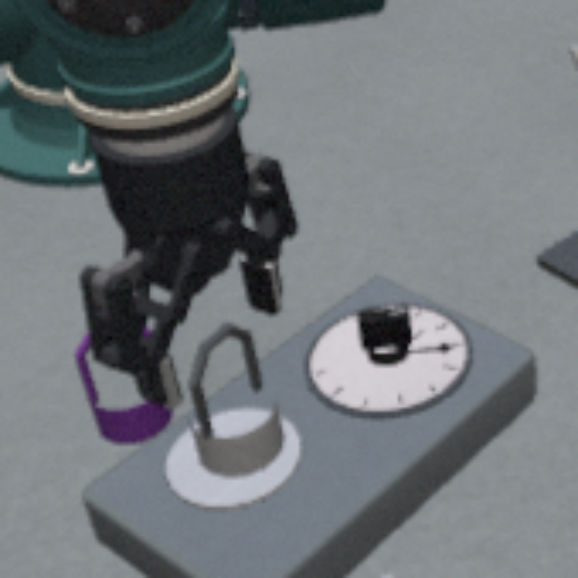

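The scene crop shows the fingertips at about (170,400) and (270,305), higher or further back than I expected around the handle. I'll check with depth before closing.

```bash
python3 - <<'E'
from h import *
c=load('s2'); s=observe()
f=lambda X:(np.array(pix(c,X))-[90,130])*3.4
print('tcp',f(s['ee_pos']),'handle top',f([.5714,-.2545,.1775]),'leg+',f([.5714-.0055,-.2545+.0228,.138]),'leg-',f([.5714+.0055,-.2545-.0228,.138]))
for (u,v) in((170,395),(262,295),(170,375),(230,330),(200,408),(256,380),(180,250)):
    print((u,v),P(c,90+u/3.4,130+v/3.4).round(4))
w=shot('wrist','w2'); p=cloud(w)
print('wrist handle'); 
m=(np.linalg.norm(p[...,:2]-[.5714,-.2545],axis=-1)<.05)&(p[...,2]>.1)
q=p[m]; print(len(q),q.mean(0),q.min(0),q.max(0))
cv2.imwrite('pics/w2v.png',w['img'][:,:,::-1])
E
```

```text
tcp [228.70557047 397.02201215] handle top [212.90972365 332.28812101] leg+ [249.14485221 358.5699714 ] leg- [198.93931931 406.0727026 ]
(170, 395) [ 0.5932 -0.3006  0.1738]
(262, 295) [ 0.564  -0.2127  0.1759]
(170, 375) [ 0.5904 -0.2962  0.1841]
(230, 330) [ 0.5735 -0.2445  0.1738]
(200, 408) [ 0.5803 -0.2787  0.1396]
(256, 380) [ 0.5691 -0.232   0.1221]
(180, 250) [ 0.5863 -0.2703  0.2544]
wrist handle
28200 [ 0.5604487  -0.25719066  0.21540919] [ 0.54493848 -0.30449325  0.10001865] [ 0.59363945 -0.20464723  0.24800688]
```

View pics/w2v.png

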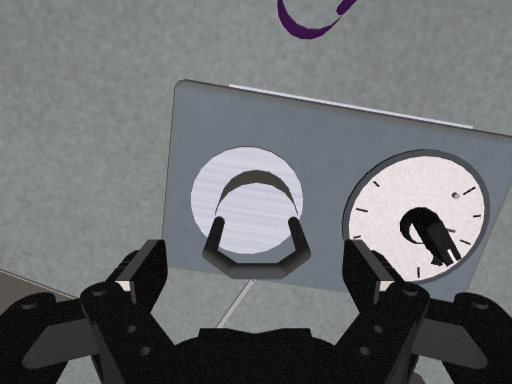

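The wrist view shows the handle bar at (208–308,265), centred between the open fingers at (155,260) and (355,260). Next, the fingertip height from depth.

```bash
python3 - <<'E'
from h import *
s=observe(); R=Ro.from_rotvec(s['ee_rot']).as_matrix()
for n in('w2','s2'):
    p=(cloud(load(n)).reshape(-1,3)-s['ee_pos'])@R   # tool frame
    for sg in(-1,1):
        q=p[(abs(p[:,0]*sg-.05)<.012)&(abs(p[:,1])<.02)&(p[:,2]<.02)&(p[:,2]>-.12)]
        if len(q): print(n,sg,len(q),'z pct',np.percentile(q[:,2],[1,50,95,99,100]).round(4),'x',np.percentile(q[:,0],[1,99]).round(3),'y',np.percentile(q[:,1],[1,99]).round(3))
    q=p[(abs(p[:,0])<.03)&(abs(p[:,1])<.03)&(p[:,2]<.03)&(p[:,2]>-.15)]
    h,e=np.histogram(q[:,2],bins=np.arange(-.15,.031,.01)); print(n,dict(zip(e.round(2).tolist(),h.tolist())))
c=load('w2'); print('cam in tool',((-c['R'].T@c['t'])-s['ee_pos'])@R)
st()
E
```

```text
w2 -1 8027 z pct [-0.11   -0.0877 -0.046  -0.0392 -0.0353] x [-0.062 -0.038] y [-0.017  0.01 ]
w2 1 8829 z pct [-0.1104 -0.0883 -0.0466 -0.0394 -0.035 ] x [0.039 0.062] y [-0.016  0.01 ]
w2 {-0.15: 0, -0.14: 0, -0.13: 870, -0.12: 6170, -0.11: 6154, -0.1: 1150, -0.09: 0, -0.08: 0, -0.07: 0, -0.06: 617, -0.05: 800, -0.04: 404, -0.03: 232, -0.02: 197, -0.01: 164, 0.0: 240, 0.01: 352, 0.02: 219}
s2 -1 312 z pct [-0.1175 -0.0782 -0.0435 -0.0373 -0.0351] x [-0.061 -0.038] y [-0.01   0.015]
s2 1 294 z pct [-0.1188 -0.0723 -0.0403 -0.0367 -0.036 ] x [0.041 0.062] y [-0.013  0.011]
s2 {-0.15: 10, -0.14: 48, -0.13: 146, -0.12: 92, -0.11: 86, -0.1: 30, -0.09: 0, -0.08: 0, -0.07: 0, -0.06: 17, -0.05: 46, -0.04: 35, -0.03: 26, -0.02: 26, -0.01: 26, 0.0: 39, 0.01: 100, 0.02: 89}
cam in tool [-0.00080857 -0.0706939  -0.16567466]
{'t': 3.15, 'q': [-0.548, 0.468, 0.047, 1.149, -0.001, -0.787], 'ee_pos': [0.572, -0.255, 0.126], 'ee_rot': [1.941, 2.47, -0.001], 'wrist_force': [0.17, -0.351, 1.065], 'grip_width': 1.0}
[[-0.236  0.972 -0.   ]
 [ 0.972  0.236 -0.001]
 [-0.001 -0.    -1.   ]]
```

Both cameras agree that the open fingertips are 35 mm behind the reported TCP (13 mm expected) and the body is about 95 mm behind it (73 expected). So the reported TCP is about 22 mm too far forward along tool z, and I'll allow for that: reported z 0.102.

{"method": "arm_command", "body": {
  "deltas": [
    {"wx": 0,"wy": 0,"wz": 0,"dx": 0,"dy": 0,"dz": 0.012,"fingers": 1},
    {"wx": 0,"wy": 0,"wz": 0,"dx": 0,"dy": 0,"dz": 0.0235,"fingers": 1},
    {"wx": 0,"wy": 0,"wz": 0,"dx": 0,"dy": 0,"dz": 0.0235,"fingers": 1},
    {"wx": 0,"wy": 0,"wz": 0,"dx": 0,"dy": 0,"dz": 0.0235,"fingers": -1},
    {"wx": 0,"wy": 0,"wz": 0,"dx": 0,"dy": 0,"dz": 0.0235,"fingers": -1},
    {"wx": 0,"wy": 0,"wz": 0,"dx": 0,"dy": 0,"dz": 0.0235,"fingers": -1},
    {"wx": 0,"wy": 0,"wz": 0,"dx": 0,"dy": 0,"dz": 0.0235,"fingers": -1},
    {"wx": 0,"wy": 0,"wz": 0,"dx": 0,"dy": 0,"dz": 0.0235,"fingers": -1},
    {"wx": 0,"wy": 0,"wz": 0,"dx": 0,"dy": 0,"dz": 0.0235,"fingers": -1}
  ],
  "squeeze": 60
}}

```text
t: 4.05
ee_pos: [0.5719, -0.2545, 0.1021]
ee_rot: [1.941, 2.47, -0.001]
wrist_force: [-1.6, 2.5, 2.3]
grip_width: 0.61
```

```bash
python3 - <<'E'
from h import *
go(.5714,-.2545,.102,103.6)
s=observe(); R=Ro.from_rotvec(s['ee_rot']).as_matrix()
for n in('wrist','scene'):
    c=shot(n,n+'3'); p=(cloud(c).reshape(-1,3)-s['ee_pos'])@R
    q=p[(abs(abs(p[:,0])-.037)<.006)&(abs(p[:,1])<.02)&(p[:,2]<.02)&(p[:,2]>-.12)]
    print(n,len(q),np.percentile(q[:,2],[1,50,95,99,100]).round(4))
cv2.imwrite('pics/s3v.png',cv2.resize(c['img'][130:300,90:260,::-1],None,fx=3,fy=3))
E
```

```text
t 4.05 pos [ 0.5719 -0.2545  0.1021] ang 103.7 q [-0.55  0.48  0.    1.09 -0.   -0.79] F [-1.6  2.5  2.3] g 0.61
d [ 0.0001 -0.0005  0.0001] w [-0.01  0.04  0.07]
wrist 3605 [-0.0928 -0.077  -0.0403 -0.0342  0.02  ]
scene 269 [-0.1175 -0.0695 -0.0343 -0.0288 -0.0252]
```

View pics/s3v.png

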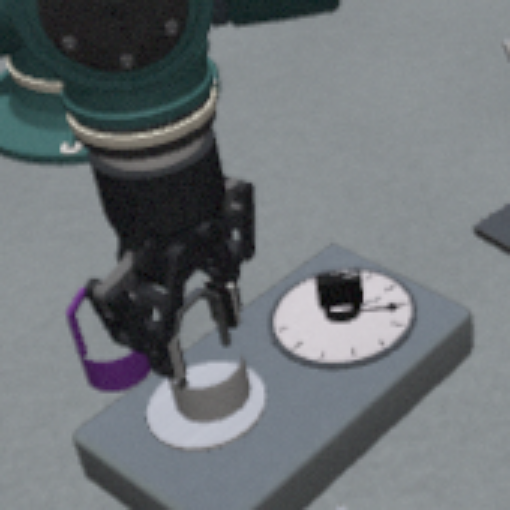

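The scene crop shows the fingers on both handle legs, at (178,360) and (235,300), and the opening of 0.61 (52 mm) agrees. Lifting first.

{"method": "arm_command", "body": {
  "deltas": [
    {"wx": 0,"wy": 0,"wz": 0,"dx": 0,"dy": 0,"dz": -0.015,"fingers": -1},
    {"wx": 0,"wy": 0,"wz": 0,"dx": 0,"dy": 0,"dz": -0.035,"fingers": -1},
    {"wx": 0,"wy": 0,"wz": 0,"dx": 0,"dy": 0,"dz": -0.063,"fingers": -1},
    {"wx": 0,"wy": 0,"wz": 0,"dx": 0,"dy": 0,"dz": -0.063,"fingers": -1},
    {"wx": 0,"wy": 0,"wz": 0,"dx": 0,"dy": 0,"dz": -0.063,"fingers": -1}
  ],
  "squeeze": 80
}}

```text
t: 4.65
ee_pos: [0.5719, -0.2547, 0.1644]
ee_rot: [1.941, 2.47, -0.001]
wrist_force: [-0.7, 0.1, -6.3]
grip_width: 0.606
```

```bash
python3 - <<'E'
from h import *
go(.474,.1354,.165,86.6)
E
```

```text
t 4.65 pos [ 0.5719 -0.2547  0.1644] ang 103.7 q [-0.55  0.45  0.13  1.24 -0.   -0.79] F [-0.7  0.1 -6.3] g 0.606
d [ 0.4022 -0.003  -0.001 ] w [-1.000e-02  6.000e-02  1.707e+01]
```

{"method": "arm_command", "body": {
  "deltas": [
    {"wx": 0,"wy": 0,"wz": 2,"dx": 0.03,"dy": 0,"dz": 0,"fingers": -1},
    {"wx": 0,"wy": 0,"wz": 4,"dx": 0.07,"dy": 0,"dz": 0,"fingers": -1},
    {"wx": 0,"wy": 0,"wz": 6,"dx": 0.115,"dy": -0.001,"dz": 0,"fingers": -1},
    {"wx": 0,"wy": 0,"wz": 8,"dx": 0.16,"dy": -0.001,"dz": 0,"fingers": -1},
    {"wx": 0,"wy": 0,"wz": 10,"dx": 0.205,"dy": -0.002,"dz": 0,"fingers": -1},
    {"wx": 0,"wy": 0,"wz": 12,"dx": 0.25,"dy": -0.002,"dz": 0,"fingers": -1},
    {"wx": 0,"wy": 0,"wz": 14,"dx": 0.295,"dy": -0.002,"dz": 0,"fingers": -1},
    {"wx": 0,"wy": 0,"wz": 16,"dx": 0.34,"dy": -0.003,"dz": 0,"fingers": -1},
    {"wx": 0,"wy": 0,"wz": 17,"dx": 0.38,"dy": -0.003,"dz": 0,"fingers": -1},
    {"wx": 0,"wy": 0,"wz": 17,"dx": 0.402,"dy": -0.003,"dz": 0,"fingers": -1}
  ]
}}

```text
t: 5.65
ee_pos: [0.4721, 0.1375, 0.1625]
ee_rot: [-2.283, -2.156, 0.004]
wrist_force: [1.0, -0.5, -5.8]
grip_width: 0.603
```

{"method": "arm_command", "body": {
  "deltas": [
    {"wx": 0,"wy": 0,"wz": 0,"dx": 0,"dy": 0,"dz": 0.01,"fingers": -1},
    {"wx": 0,"wy": 0,"wz": 0,"dx": 0,"dy": 0,"dz": 0.02,"fingers": -1},
    {"wx": 0,"wy": 0,"wz": 0,"dx": 0,"dy": 0,"dz": 0.025,"fingers": -1},
    {"wx": 0,"wy": 0,"wz": 0,"dx": 0,"dy": 0,"dz": 0.025,"fingers": -1}
  ]
}}

```text
t: 6.05
ee_pos: [0.4716, 0.1366, 0.1362]
ee_rot: [-2.284, -2.154, 0.007]
wrist_force: [-0.1, -0.6, -4.7]
grip_width: 0.605
```

```bash
python3 - <<'E'
from h import *
go(.474,.1354,.137,86.6)
s=observe(); R=Ro.from_rotvec(s['ee_rot']).as_matrix()
for n in('wrist','scene','top'):
    c=shot(n,n+'4'); p=cloud(c).reshape(-1,3)
    h=p[(p[:,0]>.535)&(p[:,0]<.61)&(abs(p[:,1]-.13)<.03)&(p[:,2]>.162)&(p[:,2]<.18)]
    if len(h): print(n,'hook',len(h),np.polyfit(h[:,0]-.569,h[:,1],1).round(4),np.percentile(h[:,2],98).round(4))
    t=(p-s['ee_pos'])@R
    b=t[(abs(t[:,0])<.02)&(abs(t[:,1])<.02)&(t[:,2]<-.03)&(t[:,2]>-.085)]
    if len(b): print(' bar in tool',len(b),b.mean(0).round(4),np.percentile(b[:,2],[2,50]).round(4))
    if n=='scene': cv2.imwrite('pics/s4v.png',cv2.resize(c['img'][80:250,140:340,::-1],None,fx=3.5,fy=3.5))
E
```

```text
t 6.05 pos [0.4716 0.1366 0.1362] ang 86.7 q [ 0.12  0.24 -0.28  1.06 -0.    0.17] F [-0.1 -0.6 -4.7] g 0.605
d [-0.001   0.0025 -0.0008] w [-0.26  0.1   0.06]
 bar in tool 2274 [ 0.0006 -0.0013 -0.0689] [-0.0746 -0.0712]
scene hook 69 [-0.0498  0.1277] 0.1738
 bar in tool 44 [ 0.0045  0.002  -0.0619] [-0.074  -0.0678]
top hook 90 [-0.0572  0.1324] 0.1777
```

View pics/s4v.png

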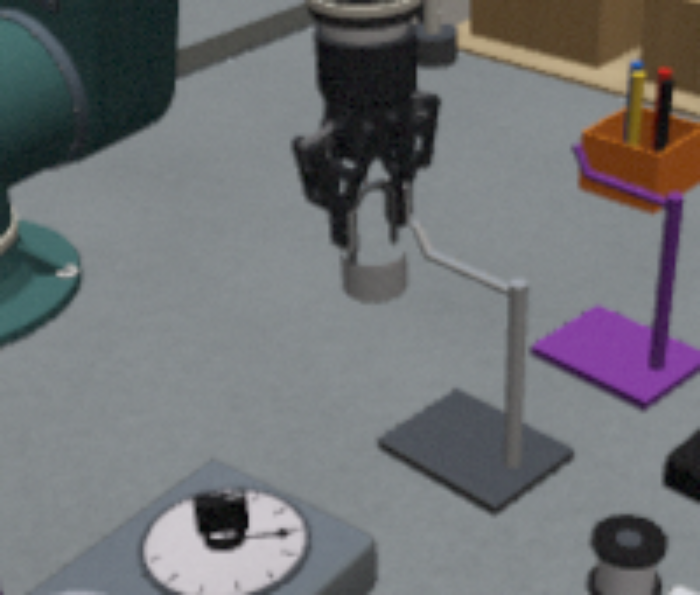

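The scene crop shows the weight held upright at (375,280), just short of the grey hook tip at (413,225), with the hook level inside the handle window. Now threading it on.

{"method": "arm_command", "body": {
  "deltas": [
    {"wx": 0,"wy": 0,"wz": 0,"dx": 0,"dy": 0.02,"dz": 0,"fingers": -1},
    {"wx": 0,"wy": 0,"wz": 0,"dx": 0,"dy": 0.04,"dz": 0,"fingers": -1},
    {"wx": 0,"wy": 0,"wz": 0,"dx": -0.001,"dy": 0.06,"dz": 0,"fingers": -1},
    {"wx": 0,"wy": 0,"wz": 0,"dx": -0.001,"dy": 0.08,"dz": 0,"fingers": -1},
    {"wx": 0,"wy": 0,"wz": 0,"dx": -0.001,"dy": 0.098,"dz": 0,"fingers": -1},
    {"wx": 0,"wy": 0,"wz": 0,"dx": -0.001,"dy": 0.098,"dz": 0,"fingers": -1}
  ]
}}

```text
t: 6.8
ee_pos: [0.5724, 0.1296, 0.1373]
ee_rot: [2.286, 2.155, -0.002]
wrist_force: [-0.4, 0.4, -5.2]
grip_width: 0.607
```

```bash
python3 - <<'E'
from h import *
go(.57,.130,.106,86.6)
E
```

```text
t 6.8 pos [0.5724 0.1296 0.1373] ang 86.6 q [ 0.08  0.4  -0.04  1.14 -0.    0.14] F [-0.4  0.4 -5.2] g 0.607
d [ 0.0003 -0.0024  0.0313] w [-0.05  0.06  0.01]
```

{"method": "arm_command", "body": {
  "deltas": [
    {"wx": 0,"wy": 0,"wz": 0,"dx": 0,"dy": -0.002,"dz": 0.01,"fingers": -1},
    {"wx": 0,"wy": 0,"wz": 0,"dx": 0,"dy": -0.002,"dz": 0.02,"fingers": -1},
    {"wx": 0,"wy": 0,"wz": 0,"dx": 0,"dy": -0.002,"dz": 0.026,"fingers": -1},
    {"wx": 0,"wy": 0,"wz": 0,"dx": 0,"dy": -0.002,"dz": 0.029,"fingers": -1},
    {"wx": 0,"wy": 0,"wz": 0,"dx": 0,"dy": -0.002,"dz": 0.029,"fingers": -1}
  ]
}}

```text
t: 7.3
ee_pos: [0.5698, 0.1298, 0.1079]
ee_rot: [-2.286, -2.154, 0.003]
wrist_force: [0.2, -0.1, -4.5]
grip_width: 0.604
```

{"method": "arm_command", "body": {
  "deltas": [
    {"wx": 0,"wy": 0,"wz": 0,"dx": 0,"dy": 0,"dz": 0.001,"fingers": -1},
    {"wx": 0,"wy": 0,"wz": 0,"dx": 0,"dy": 0,"dz": 0.002,"fingers": -1},
    {"wx": 0,"wy": 0,"wz": 0,"dx": 0,"dy": 0,"dz": 0.002,"fingers": -1}
  ]
}}

```text
t: 7.6
ee_pos: [0.5701, 0.1298, 0.1065]
ee_rot: [2.286, 2.155, -0.002]
wrist_force: [-0.6, 0.4, 1.1]
grip_width: 0.603
```

```bash
python3 - <<'E'
from h import *
go(.57,.130,.1055,86.6)
c=shot('scene','s5')
cv2.imwrite('pics/s5v.png',cv2.resize(c['img'][80:230,200:340,::-1],None,fx=3.8,fy=3.8))
E
```

```text
t 7.6 pos [0.5701 0.1298 0.1065] ang 86.6 q [ 0.09  0.41 -0.1   1.06 -0.    0.14] F [-0.6  0.4  1.1] g 0.603
d [ 0.0002 -0.0001  0.001 ] w [-0.04  0.06  0.02]
```

View pics/s5v.png

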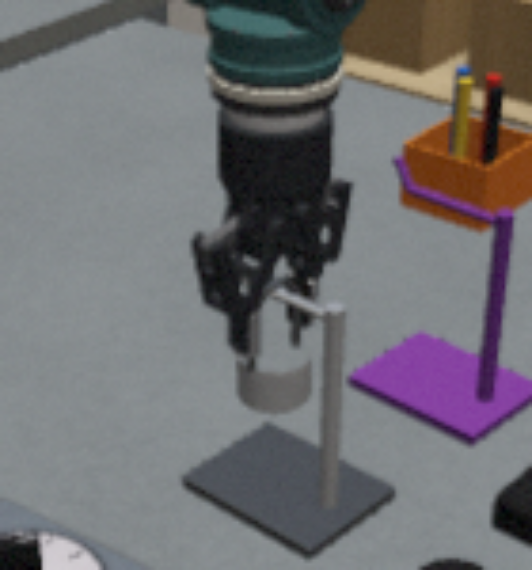

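The vertical force rose from -5 N to +1 N, and the crop shows the hook rod through the handle at (290,297), so the bar is resting on the hook. Releasing gently and backing up.

{"method": "arm_command", "body": {
  "deltas": [
    {"wx": 0,"wy": 0,"wz": 0,"dx": 0,"dy": 0,"dz": 0,"fingers": 0.25},
    {"wx": 0,"wy": 0,"wz": 0,"dx": 0,"dy": 0,"dz": 0,"fingers": 0.35},
    {"wx": 0,"wy": 0,"wz": 0,"dx": 0,"dy": 0,"dz": 0,"fingers": 0.5},
    {"wx": 0,"wy": 0,"wz": 0,"dx": 0,"dy": 0,"dz": 0,"fingers": 1},
    {"wx": 0,"wy": 0,"wz": 0,"dx": 0,"dy": 0,"dz": 0,"fingers": 1},
    {"wx": 0,"wy": 0,"wz": 0,"dx": 0,"dy": 0,"dz": -0.02,"fingers": 1},
    {"wx": 0,"wy": 0,"wz": 0,"dx": 0,"dy": 0,"dz": -0.06,"fingers": 1},
    {"wx": 0,"wy": 0,"wz": 0,"dx": 0,"dy": 0,"dz": -0.1,"fingers": 1},
    {"wx": 0,"wy": 0,"wz": 0,"dx": 0,"dy": 0,"dz": -0.14,"fingers": 1},
    {"wx": 0,"wy": 0,"wz": 0,"dx": 0,"dy": 0,"dz": -0.14,"fingers": 1}
  ]
}}

```text
t: 8.65
ee_pos: [0.572, 0.1301, 0.2515]
ee_rot: [2.283, 2.152, 0.007]
wrist_force: [0.9, -0.4, -0.2]
grip_width: 1.001
```

```bash
python3 - <<'E'
from h import *
go(.562,-.121,.245,-42)
c=shot('scene','s6')
cv2.imwrite('pics/s6v.png',cv2.resize(c['img'][100:310,100:320,::-1],None,fx=2.7,fy=2.7))
E
```

```text
t 8.65 pos [0.572  0.1301 0.2515] ang 86.6 q [ 0.09  0.36  0.21  1.42 -0.    0.14] F [ 0.9 -0.4 -0.2] g 1.001
d [-0.2512  0.0048  0.0065] w [  0.2   -0.42 128.62]
```

View pics/s6v.png

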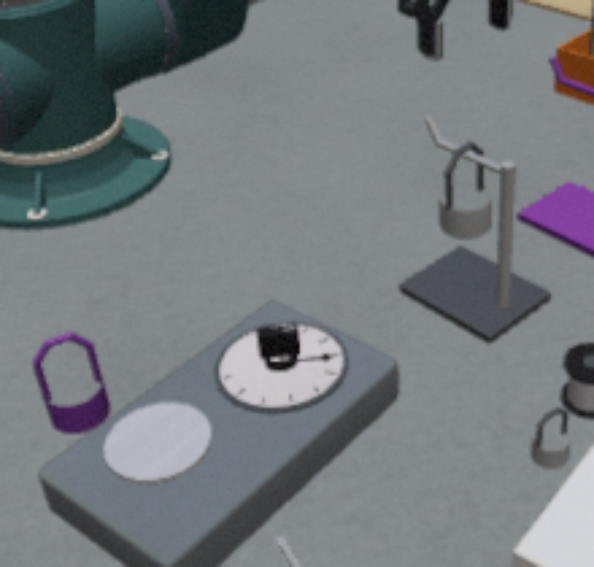

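The weight hangs freely on the grey hook at (465,185), clear of the gripper, and the pan at (158,440) is empty. The purple items have not moved. Next is the knob.

{"method": "arm_command", "body": {
  "deltas": [
    {"wx": 0,"wy": 0,"wz": 8,"dx": -0.03,"dy": 0,"dz": 0,"fingers": 0},
    {"wx": 0,"wy": 0,"wz": 16,"dx": -0.07,"dy": 0,"dz": 0,"fingers": 0},
    {"wx": 0,"wy": 0,"wz": 24,"dx": -0.11,"dy": 0,"dz": 0,"fingers": 0},
    {"wx": 0,"wy": 0,"wz": 32,"dx": -0.15,"dy": 0.003,"dz": 0,"fingers": 0},
    {"wx": 0,"wy": 0,"wz": 40,"dx": -0.19,"dy": 0.005,"dz": 0,"fingers": 0},
    {"wx": 0,"wy": 0,"wz": 48,"dx": -0.22,"dy": 0.005,"dz": 0,"fingers": 0},
    {"wx": 0,"wy": 0,"wz": 56,"dx": -0.24,"dy": 0.005,"dz": 0,"fingers": 0},
    {"wx": 0,"wy": 0,"wz": 64,"dx": -0.251,"dy": 0.005,"dz": 0,"fingers": 0},
    {"wx": 0,"wy": 0,"wz": 72,"dx": -0.251,"dy": 0.005,"dz": 0,"fingers": 0},
    {"wx": 0,"wy": 0,"wz": 80,"dx": -0.251,"dy": 0.005,"dz": 0,"fingers": 0}
  ]
}}

```text
t: 9.7
ee_pos: [0.5611, -0.1212, 0.2476]
ee_rot: [3.137, 0.171, 0.003]
wrist_force: [0.1, -0.5, 0.3]
grip_width: 0.501
```

{"method": "arm_command", "body": {
  "deltas": [
    {"wx": 0,"wy": 0,"wz": 8,"dx": 0,"dy": 0,"dz": 0,"fingers": 0},
    {"wx": 0,"wy": 0,"wz": 16,"dx": 0,"dy": 0,"dz": 0,"fingers": 0},
    {"wx": 0,"wy": 0,"wz": 24,"dx": 0,"dy": 0,"dz": 0,"fingers": 0},
    {"wx": 0,"wy": 0,"wz": 32,"dx": 0,"dy": 0,"dz": 0,"fingers": 0},
    {"wx": 0,"wy": 0,"wz": 40,"dx": 0,"dy": 0,"dz": 0,"fingers": 0},
    {"wx": 0,"wy": 0,"wz": 47,"dx": 0,"dy": 0,"dz": 0,"fingers": 0},
    {"wx": 0,"wy": 0,"wz": 47,"dx": 0,"dy": 0,"dz": 0,"fingers": 0}
  ]
}}

```text
t: 10.4
ee_pos: [0.5607, -0.1211, 0.2466]
ee_rot: [-2.943, 1.097, -0.0]
wrist_force: [0.8, -0.3, -0.6]
grip_width: 0.501
```

```bash
python3 - <<'E'
from h import *
go(.562,-.121,.245,-42)
c=shot('wrist','w7'); go(.562,-.121,.245,-42)
cv2.imwrite('pics/w7v.png',c['img'][:,:,::-1])
p=cloud(c).reshape(-1,3); r=np.linalg.norm(p[:,:2]-[.562,-.121],axis=1)
q=p[(r<.035)&(p[:,2]>.097)&(p[:,2]<.112)]
d=np.linalg.svd(q[:,:2]-q[:,:2].mean(0),full_matrices=False)[2][0]
print('knob',len(q),q.mean(0).round(4),np.degrees(np.arctan2(d[1],d[0])),cv2.minAreaRect(q[:,:2].astype(np.float32)))
d=p[(r<.075)&(p[:,2]>.0635)&(p[:,2]<.069)]; print('dial',cv2.minEnclosingCircle(d[:,:2].astype(np.float32)),d.mean(0))
E
```

```text
t 10.4 pos [ 0.5607 -0.1211  0.2466] ang -40.9 q [-0.36  0.34  0.17  1.4   0.    1.93] F [ 0.8 -0.3 -0.6] g 0.501
d [ 0.0009 -0.0009  0.0016] w [-0.04  0.01  1.13]
t 10.45 pos [ 0.5608 -0.1211  0.2467] ang -40.6 q [-0.36  0.34  0.17  1.4   0.    1.92] F [ 0.3  0.1 -0. ] g 0.502
d [ 0.0008 -0.0009  0.0017] w [-0.04 -0.    1.39]
knob 372 [ 0.5629 -0.1208  0.1023] -131.89621740442726 ((0.5623812675476074, -0.12179683893918991), (0.036337148398160934, 0.011724338866770267), 48.94369125366211)
dial ((0.562284529209137, -0.12138580530881882), 0.05981997773051262) [ 0.56392981 -0.12007105  0.06413601]
```

View pics/w7v.png

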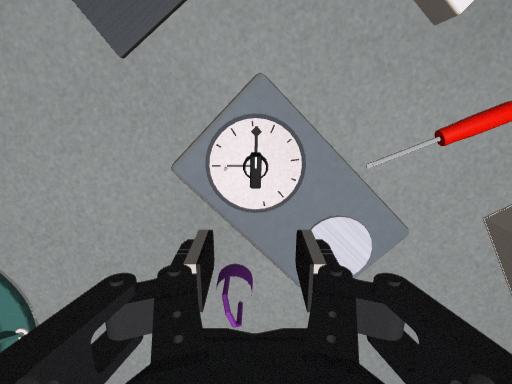

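The wrist picture shows the pointer running from the knob (255,165) to (256,132). The stop dot is at (225,167), a quarter turn anticlockwise. Knob fit: centre (0.5623, -0.1215), bar at 48.5°. Descending with grip across the bar.

{"method": "arm_command", "body": {
  "deltas": [
    {"wx": 0,"wy": 0,"wz": 0.7,"dx": 0.0015,"dy": -0.0007,"dz": 0.04,"fingers": 0},
    {"wx": 0,"wy": 0,"wz": 0.7,"dx": 0.0015,"dy": -0.0007,"dz": 0.085,"fingers": 0},
    {"wx": 0,"wy": 0,"wz": 0.7,"dx": 0.0015,"dy": -0.0007,"dz": 0.13,"fingers": 0},
    {"wx": 0,"wy": 0,"wz": 0.7,"dx": 0.0015,"dy": -0.0007,"dz": 0.16,"fingers": 0},
    {"wx": 0,"wy": 0,"wz": 0.7,"dx": 0.0015,"dy": -0.0007,"dz": 0.178,"fingers": 0},
    {"wx": 0,"wy": 0,"wz": 0.7,"dx": 0.0015,"dy": -0.0007,"dz": 0.187,"fingers": 0},
    {"wx": 0,"wy": 0,"wz": 0.7,"dx": 0.0015,"dy": -0.0007,"dz": 0.187,"fingers": 0}
  ]
}}

```text
t: 11.15
ee_pos: [0.5619, -0.1212, 0.0588]
ee_rot: [-2.94, 1.105, 0.002]
wrist_force: [-0.9, 0.5, 0.4]
grip_width: 0.5
```

```bash
python3 - <<'E'
from h import *
go(.5623,-.1215,.059,-41.5)
s=observe(); R=Ro.from_rotvec(s['ee_rot']).as_matrix()
for n in('wrist','scene'):
    c=shot(n,n+'8'); p=(cloud(c).reshape(-1,3)-s['ee_pos'])@R
    q=p[(abs(abs(p[:,0])-.026)<.004)&(abs(p[:,1])<.012)&(p[:,2]<.0)&(p[:,2]>-.12)]
    print(n,len(q),np.percentile(q[:,2],[50,95,99,100]).round(4),np.percentile(q[:,0],[1,99]).round(3))
E
```

```text
t 11.15 pos [ 0.5619 -0.1212  0.0588] ang -41.2 q [-0.35  0.43 -0.21  0.93  0.    1.94] F [-0.9  0.5  0.4] g 0.5
d [ 0.0005 -0.0001 -0.0002] w [-0.01  0.1   0.3 ]
wrist 4240 [-0.0602 -0.0044 -0.0037 -0.0022] [-0.03  0.03]
scene 70 [-0.0362 -0.0029 -0.0021 -0.0018] [-0.023  0.03 ]
```

{"method": "arm_command", "body": {
  "deltas": [
    {"wx": 0,"wy": 0,"wz": 0,"dx": 0,"dy": 0,"dz": 0,"fingers": -1},
    {"wx": 0,"wy": 0,"wz": 0,"dx": 0,"dy": 0,"dz": 0,"fingers": -1},
    {"wx": 0,"wy": 0,"wz": 0,"dx": 0,"dy": 0,"dz": 0,"fingers": -1},
    {"wx": 0,"wy": 0,"wz": 0,"dx": 0,"dy": 0,"dz": 0,"fingers": -1},
    {"wx": 0,"wy": 0,"wz": 0,"dx": 0,"dy": 0,"dz": 0,"fingers": -1},
    {"wx": 0,"wy": 0,"wz": 0,"dx": 0,"dy": 0,"dz": 0,"fingers": -1}
  ],
  "squeeze": 35
}}

```text
t: 11.85
ee_pos: [0.5623, -0.1209, 0.0616]
ee_rot: [-2.939, 1.105, -0.001]
wrist_force: [-6.8, 5.1, 12.4]
grip_width: 0.136
```

```bash
python3 - <<'E'
from h import *
go(.5623,-.1215,.059,49.3); print(np.round(observe()['wrist_torque'],3))
E
```

```text
t 11.85 pos [ 0.5623 -0.1209  0.0616] ang -41.2 q [-0.35  0.43 -0.21  0.93  0.    1.94] F [-6.8  5.1 12.4] g 0.136
d [0.0004 0.0005 0.0026] w [-7.000e-02 -9.000e-02 -9.051e+01]
[ 1.227  1.462 -0.053]
```

The grip is on (0.136, about 12 mm), but a 12 N upward force shows the tips touching the skirt. I'll open slightly, raise 5 mm and close again.

{"method": "arm_command", "body": {
  "deltas": [
    {"wx": 0,"wy": 0,"wz": 0,"dx": 0,"dy": 0,"dz": -0.002,"fingers": -0.5},
    {"wx": 0,"wy": 0,"wz": 0,"dx": 0,"dy": 0,"dz": -0.005,"fingers": -0.5},
    {"wx": 0,"wy": 0,"wz": 0,"dx": 0,"dy": 0,"dz": -0.005,"fingers": -1},
    {"wx": 0,"wy": 0,"wz": 0,"dx": 0,"dy": 0,"dz": -0.005,"fingers": -1},
    {"wx": 0,"wy": 0,"wz": 0,"dx": 0,"dy": 0,"dz": -0.005,"fingers": -1},
    {"wx": 0,"wy": 0,"wz": 0,"dx": 0,"dy": 0,"dz": -0.005,"fingers": -1}
  ]
}}

```text
t: 12.45
ee_pos: [0.5624, -0.1207, 0.0676]
ee_rot: [-2.939, 1.105, -0.002]
wrist_force: [-4.9, 4.3, 14.5]
grip_width: 0.127
```

```bash
python3 - <<'E'
from h import *
go(.5623,-.1215,.066,49.3); print(np.round(observe()['wrist_torque'],3))
E
```

```text
t 12.45 pos [ 0.5624 -0.1207  0.0676] ang -41.2 q [-0.35  0.42 -0.2   0.95  0.    1.94] F [-4.9  4.3 14.5] g 0.127
d [0.0004 0.0007 0.0016] w [-7.000e-02 -1.400e-01 -9.049e+01]
[ 0.836  1.119 -0.033]
```

The upward push is still there 5 mm higher, so it comes from friction as the pads swing forward, not from the skirt. It is small, so I'll turn anticlockwise.

{"method": "arm_command", "body": {
  "deltas": [
    {"wx": 0,"wy": 0,"wz": -7,"dx": 0,"dy": 0,"dz": 0,"fingers": -1},
    {"wx": 0,"wy": 0,"wz": -14,"dx": 0,"dy": 0,"dz": 0,"fingers": -1},
    {"wx": 0,"wy": 0,"wz": -21,"dx": 0,"dy": 0,"dz": 0,"fingers": -1},
    {"wx": 0,"wy": 0,"wz": -28,"dx": 0,"dy": 0,"dz": 0,"fingers": -1},
    {"wx": 0,"wy": 0,"wz": -35,"dx": 0,"dy": 0,"dz": 0,"fingers": -1},
    {"wx": 0,"wy": 0,"wz": -42,"dx": 0,"dy": 0,"dz": 0,"fingers": -1},
    {"wx": 0,"wy": 0,"wz": -49,"dx": 0,"dy": 0,"dz": 0,"fingers": -1},
    {"wx": 0,"wy": 0,"wz": -56,"dx": 0,"dy": 0,"dz": 0,"fingers": -1},
    {"wx": 0,"wy": 0,"wz": -63,"dx": 0,"dy": 0,"dz": 0,"fingers": -1},
    {"wx": 0,"wy": 0,"wz": -70,"dx": 0,"dy": 0,"dz": 0,"fingers": -1}
  ]
}}

```text
t: 13.45
ee_pos: [0.5623, -0.1206, 0.0677]
ee_rot: [-3.04, -0.789, -0.003]
wrist_force: [-1.6, 1.5, 3.0]
grip_width: 0.127
```

```bash
python3 - <<'E'
from h import *
go(.5623,-.1215,.066,49.3); print(np.round(observe()['wrist_torque'],3))
E
```

```text
t 13.45 pos [ 0.5623 -0.1206  0.0677] ang 29.1 q [-0.35  0.42 -0.2   0.95  0.    0.71] F [-1.6  1.5  3. ] g 0.127
d [-0.0004  0.0008  0.0017] w [ -0.    -0.14 -20.21]
[ 0.283  0.519 -0.023]
```

Now the last part in small steps, watching the torque about z.

{"method": "arm_command", "body": {
  "deltas": [
    {"wx": 0,"wy": 0,"wz": -5,"dx": 0,"dy": 0,"dz": 0,"fingers": -1},
    {"wx": 0,"wy": 0,"wz": -10,"dx": 0,"dy": 0,"dz": 0,"fingers": -1},
    {"wx": 0,"wy": 0,"wz": -15,"dx": 0,"dy": 0,"dz": 0,"fingers": -1},
    {"wx": 0,"wy": 0,"wz": -18,"dx": 0,"dy": 0,"dz": 0,"fingers": -1},
    {"wx": 0,"wy": 0,"wz": -18,"dx": 0,"dy": 0,"dz": 0,"fingers": -1}
  ]
}}

```text
t: 13.95
ee_pos: [0.5622, -0.1206, 0.0676]
ee_rot: [-2.879, -1.256, -0.004]
wrist_force: [-0.6, 0.6, 1.1]
grip_width: 0.131
```

```bash
python3 - <<'E'
from h import *
go(.5623,-.1215,.066,49.3); print(np.round(observe()['wrist_torque'],3))
E
```

```text
t 13.95 pos [ 0.5622 -0.1206  0.0676] ang 47.1 q [-0.35  0.42 -0.2   0.95  0.    0.39] F [-0.6  0.6  1.1] g 0.131
d [-0.0006  0.0007  0.0016] w [ 0.01 -0.14 -2.16]
[0.227 0.256 0.003]
```

{"method": "arm_command", "body": {
  "deltas": [
    {"wx": 0,"wy": 0,"wz": -2,"dx": 0,"dy": 0,"dz": 0,"fingers": -1},
    {"wx": 0,"wy": 0,"wz": -3,"dx": 0,"dy": 0,"dz": 0,"fingers": -1},
    {"wx": 0,"wy": 0,"wz": -4,"dx": 0,"dy": 0,"dz": 0,"fingers": -1},
    {"wx": 0,"wy": 0,"wz": -4,"dx": 0,"dy": 0,"dz": 0,"fingers": -1}
  ]
}}

```text
t: 14.35
ee_pos: [0.5622, -0.1206, 0.0677]
ee_rot: [-2.834, -1.355, -0.004]
wrist_force: [-1.0, 1.4, 1.1]
grip_width: 0.127
```

```bash
python3 - <<'E'
from h import *
go(.5623,-.1215,.066,49.3); print(np.round(observe()['wrist_torque'],3))
E
```

```text
t 14.35 pos [ 0.5622 -0.1206  0.0677] ang 51.1 q [-0.35  0.42 -0.2   0.95  0.    0.32] F [-1.   1.4  1.1] g 0.127
d [-0.0007  0.0007  0.0017] w [ 0.01 -0.14  1.8 ]
[ 0.269  0.215 -0.61 ]
```

The torque jumped to -0.61 N m against 0.03 N m of friction, so it's on the stop. Opening, lifting, then checking.

{"method": "arm_command", "body": {
  "deltas": [
    {"wx": 0,"wy": 0,"wz": 0,"dx": 0,"dy": 0,"dz": 0,"fingers": 0},
    {"wx": 0,"wy": 0,"wz": 0,"dx": 0,"dy": 0,"dz": 0,"fingers": 0},
    {"wx": 0,"wy": 0,"wz": 0,"dx": 0,"dy": 0,"dz": 0,"fingers": 0},
    {"wx": 0,"wy": 0,"wz": 0,"dx": 0,"dy": 0,"dz": -0.03,"fingers": 0},
    {"wx": 0,"wy": 0,"wz": 0,"dx": 0,"dy": 0,"dz": -0.07,"fingers": 0},
    {"wx": 0,"wy": 0,"wz": 0,"dx": 0,"dy": 0,"dz": -0.11,"fingers": 0},
    {"wx": 0,"wy": 0,"wz": 0,"dx": 0,"dy": 0,"dz": -0.15,"fingers": 0},
    {"wx": 0,"wy": 0,"wz": 0,"dx": 0,"dy": 0,"dz": -0.18,"fingers": 0},
    {"wx": 0,"wy": 0,"wz": 0,"dx": 0,"dy": 0,"dz": -0.18,"fingers": 0}
  ]
}}

```text
t: 15.25
ee_pos: [0.5633, -0.1214, 0.2516]
ee_rot: [2.831, 1.353, 0.01]
wrist_force: [0.4, -0.4, -0.2]
grip_width: 0.501
```

```bash
python3 - <<'E'
from h import *
go(.5623,-.1215,.245,49)
c=shot('wrist','w9'); s=shot('scene','s9')
p=cloud(c).reshape(-1,3); r=np.linalg.norm(p[:,:2]-[.5623,-.1215],axis=1)
q=p[(r<.035)&(p[:,2]>.097)&(p[:,2]<.112)]
d=np.linalg.svd(q[:,:2]-q[:,:2].mean(0),full_matrices=False)[2][0]
print('knob',len(q),np.degrees(np.arctan2(d[1],d[0]))%180,cv2.minAreaRect(q[:,:2].astype(np.float32)))
A=cv2.resize(c['img'][90:250,150:350],None,fx=2,fy=2,interpolation=2);B=cv2.resize(s['img'][100:310,100:320],(400,382),interpolation=2)
A=np.vstack([A,np.zeros((62,400,3),np.uint8)])
cv2.imwrite('pics/f.png',np.hstack([A,B])[:,:,::-1])
# tester yaw from wrist
m=p[(abs(p[:,2]-.058)<.004)&(r<.3)][:,:2].astype(np.float32); print(cv2.minAreaRect(m))
E
```

```text
t 15.25 pos [ 0.5633 -0.1214  0.2516] ang 51.1 q [-0.35  0.34  0.18  1.41  0.    0.32] F [ 0.4 -0.4 -0.2] g 0.501
d [-0.0008 -0.0008  0.0066] w [ 0.35 -0.26  2.1 ]
knob 358 139.2822431773344 ((0.5616431832313538, -0.12110182642936707), (0.011938124895095825, 0.035370245575904846), 48.6696662902832)
((0.589958131313324, -0.11545506119728088), (0.4641600251197815, 0.24752165377140045), 63.2334098815918)
```

View pics/f.png

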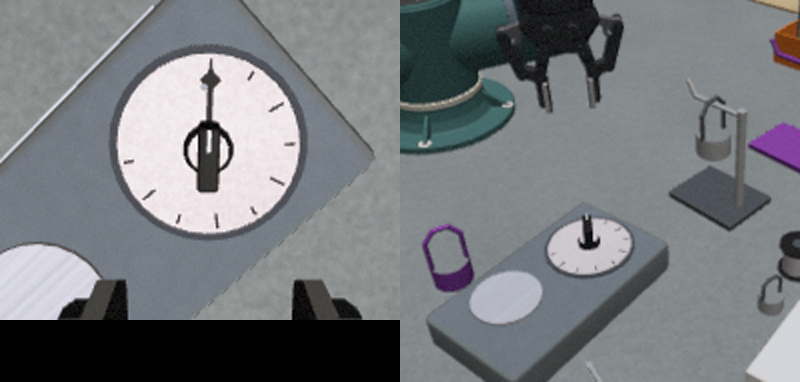

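The picture shows the peak pointer at its zero mark beside the stop dot, (210,78). The bar is at 139.3°, against 139.3° expected (tester yaw 4.3° + 135°). The weight hangs still on the hook at (712,130), and the gripper is clear.

```bash
python3 -c "
from h import *
print(hand_in())"
```

```text
the job is handed in; nothing more can be done
None
```

I took the steel weight off the pan, hung it by its handle on the grey stand's hook and let go. I then turned the dial knob anticlockwise onto its zero stop, backed away and handed in at about 15 s.

**Last checks:**
- **Weight:** it hangs on the level part of the hook, and the gripper is clear of it.
- **Knob:** the torque rose to 0.61 N m at the stop. After release, the bar measured 139.3° in the images, against 139.3° expected for zero.
- **Bystanders:** the arm touched none of them, and the purple weight and stand look unmoved. The screwdriver and multimeter are mostly or fully outside the last pictures, so I did not check those two at the end.

**What disagreed:**
- **Tool position:** the real fingertips are about 22 mm behind what the reported tool position and description imply. Two cameras agreed on this, so I corrected the grip heights for it.
- **Cameras:** the scene and top cameras differed by up to about 5 mm in y. I averaged them for the stand and used the wrist camera for the handle and knob.
- **Knob grip:** gripping it gave up to 14.5 N of upward force, which I put down to the pads swinging forward. It stayed well under the limits.

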